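# Seat the deburring cone in the quick-change spindle

## Task

Take the arbor with the pointed brass deburring cone out of the wooden rack and fit its tapered shank into the upright spindle: feel for the angle at which its slots drop over the two drive dogs, then press it straight down until it snaps fully home with its flange flat on the spindle nose, and let go. Do not force it: never bear on the spindle with more than about 60 N, and leave the grey stone arbor and the loose goods lying about where they are.

Things in the scene. Friction and masses are not known exactly. Their poses are not given: they have to be found in the camera images.
- arbor: The cone arbor, 0.36 to 0.54 kg, upright (z up), in one of the rack's holes, turned up to 0.6 rad from the rack. Origin: on its axis at the underside of its square flange, 52 x 52 x 14 mm (z 0 to 14). Two slots 13.3 mm wide, 8 mm deep, run through the flange's thickness at the middle of its +x and -x edges. A fluted brass cone, 30 mm across, ends at z 73 mm.
- arbor_grip (a point): Point on the cone arbor's axis, 38 mm above its origin and 24 mm above the flange's top; axes as the arbor's. Here is the square steel grip block, 30 x 30 mm, flats parallel to the arbor's x and y, from 14 to 48 mm above the origin.
- arbor_stud (a point): Centre of the brass ball-shaped pull stud at the bottom of the cone arbor, 12 mm across, 50 mm below its origin (lowest point 56 mm below). Above it a thin neck 10 mm long, then the steep taper shank: 20 mm diameter 40 mm below the origin, 32 mm at the flange.
- stone_arbor: The other arbor in the rack, the same but with a grey cylindrical stone, 29 mm across, to z 68 mm, instead of the brass cone. To be left in the rack.
- rack: Fixed wooden block 100 x 230 x 65 mm (x, y, z). Origin: centre of the underside. Two vertical through holes, 42 mm diameter, at y -58 and +58 mm; the arbors' shanks hang in them and their flanges rest on the top at z 65 mm.
- spindle: Fixed green bench spindle, z up. Origin: on the spindle axis at the table. Base 150 x 170 x 22 mm; bearing tube 80 mm across; round steel nose 68 mm across, flat face at z 110 mm; motor block on the +x side up to z 71 mm, buttons to 79 mm. The nose's tapered bore is 33 mm across at the face and narrows like the shank (radial play 0.5 mm when home, 0.15 mm more for every mm above it).
- mouth (a point): Centre of the bore at the nose face, axes as the spindle's; the arbor's origin comes here when home. On the face, either side of the bore, stand two brass drive dogs, 19.5 to 25.5 mm from the axis, 11 mm wide, 12 mm high. Their line is within 0.7 rad of the spindle's x axis, either way: not measured, held by a brake. Off the slots the flange stops on them; slots pass within 0.05 rad of true.
- catch (a point): Point on the spindle axis 46.5 mm below the mouth, level with four spring balls in the bore. The stud meets them when the arbor is about 8 mm above home, slots already over the dogs; they need a push of some 8 to 15 N, more than the arbor's weight, give way and hold the stud. Home is a hard stop.
- hinge_a: Brass butt hinge lying open, 72 x 68 x 8 mm, origin at the centre of its underside. Bystander.
- hinge_b: A second brass butt hinge, the same. Bystander.
- bracket: Cast-iron shelf bracket lying flat, arms 160 and 110 mm, 26 mm high, origin at the middle of the long arm's underside. Bystander.
- scoop: Squat orange plastic scoop, 100 x 75 x 45 mm with a 90 mm handle towards its -x, origin under the middle of its tray. Bystander.
- ubolt_a: Zinc U-bolt lying flat, about 75 x 48 x 8 mm, origin at its underside. Bystander.
- ubolt_b: A second zinc U-bolt, the same. Bystander.
Mind the look-alikes: they are no part of the job. What is shaped like the spindle but purple is not meant.

How it is judged:
By the outcome, as a careful person would: the job done as asked, in the order asked, and still so for the second after the job is handed in, with the robot touching nothing.
It also fails if it takes over 72 s, if anything falls off the work surface, if the arm or the gripper's body presses on something with over 40 N, if the wrist force passes 120 N, or if a joint passes its speed limit or range.

## Robot

A 6-joint arm with a two-finger parallel gripper is mounted at the origin on the work surface. World frame = base frame: x ahead of the robot, y to its left, z up, the work surface at z = 0. Lengths are in m, angles in rad, forces in N, time in s.
With the tool pointing down it reaches from about 0.35 to 0.775 m from the base axis. Payload 7.3 kg.
Tool frame: the origin (TCP) lies midway between the tips of the shut fingers; the grasp point (between the pads) lies 19 mm behind it (env.pinch_z is the distance from the TCP to the grasp point, in m); z points along the fingers, y is the line along which they close (so a half turn about z gives the same grasp; the last joint's range is limited). The gripper opens to 92 mm and grips with 3 to 60 N. Pads are 19 mm wide; open, the fingers measure 130 mm over their backs; the gripper's body (75 mm by 190 mm) begins 47 mm behind the grasp point.
Start: joints at [-1.347, 0.342, 1.524, -0, 1.275, -0.146], TCP at [0.19, -0.49, 0.227] pointing down, gripper open.
Joint ranges: [-2.53, 2.53], [-0.77, 2.02], [0.04, 2.7], [-1, 4.14], [0.28, 2.66], [-3.11, 3.11]. Speed limits (rad/s): [2.57, 2.57, 3.14, 3.14, 3.14, 3.14].

## Interface

Orientations are given as [roll, pitch, yaw] about the fixed x, y, z axes, in that order (R = Rz(yaw) Ry(pitch) Rx(roll)).
In Python, from rig import env gives the robot as it stands. The module is installed in compiled form; this text tells all that it offers. Calls block until the motion is done:
- env.move_pose(position, orientation): joint-space move of the TCP to a pose.
- env.move_linear(position, attitude=None, speed=0.15): straight line of the TCP; attitude=None keeps the orientation; speed is the mean speed in m/s.
- env.goto_joints(angles): joint-space move.
- env.grip(opening, effort=None): opening from 0.0 (shut) to 1.0 (fully open); effort is the grip in N (None keeps the last); returns when the fingers have stopped.
- env.sleep(seconds).
- env.solve_ik(position, orientation): joint angles nearest the present ones, or None.
- env.camera(name): name is "scene" or "top" or "wrist"; returns a dict with "pixels" (384x512x3 uint8, red, green, blue), "fx", "fy", "cx", "cy" (pixels), "distortion" ([k1, k2, p1, p2, k3] as OpenCV has them; the pictures are not rectified), "R" (3x3) and "t" (3): a world point X has camera coordinates R X + t. Camera axes: x right, y down, z forward; pixel columns grow to the right and rows downward; lengths in m; the calibration is good to about 2 mm. A picture is of the moment at which its call begins. There is no depth.
A pose or a line that the arm cannot do raises env.IKError and nothing moves.
- env.close_job(): hands the job in; it is judged then, once.
Trained networks look in a picture, given as the dict that the camera call returned (one of the last four; its "shot" number tells which), for a name from the list of things; names that differ only in an ending like _2 or _b are one class to them, and where a whole thing is asked for, a point or a joint stands for the part that bears it (a point fixed in the world has none). Each returns a list of dicts, best first, with "p" (0 to 1); they miss things now and then, are a little off and sometimes report something else, mostly with a low value. They report only what shows in the picture. A call takes as long as a camera call. They do not tell look-alikes from the thing itself.
- env.recognise(picture, target): "centre" ([x, y, z] in m, in the coordinates of the camera as it stood for that picture, good to about 4 mm: the middle of the surface that is visible of it).
- env.silhouettes(picture, target): "pixels" (384x512 bool, what is visible of it).
Readings, each from a call of its own:
- env.current_clock(): time.
- env.current_joint_pos(): joint angles.
- env.current_qvel(): joint speeds.
- env.current_effort(): joint torques, N m.
- env.current_position(): TCP position.
- env.current_tcp_rot(): TCP orientation.
- env.current_force(): force on the tool from outside, world axes, zero at the start.
- env.current_ft_torque(): the same for the moment, N m.
- env.current_gripper_width(): opening from 0.0 (shut) to 1.0 (fully open).
- env.current_grasp_force(): force on a finger pad.
Only numpy, scipy, OpenCV 4.12 (cv2) and the standard library are available. Lean on these libraries where they do the work, as an engineer would, in place of code of your own. Each camera call takes 0.05 s, during which the arm holds its last target. There are 200 camera calls.

## Working session

There is one attempt and no reset: what is moved stays moved. The work goes in short steps, each a Python script; the robot and the scene stay as the last script left them, time stands still between calls to the robot, and variables do not carry over. Pictures are saved under pics/ and viewed, at most 10 in all, crops included, and the job is handed in when it is done.

```bash
mkdir -p pics; cat > h.py <<'E'
import numpy as np, cv2
from rig import env
def shot(n,f=None):
    p=env.camera(n)
    if f: cv2.imwrite('pics/'+f,p['pixels'][:,:,::-1])
    return p
def K(p): return np.array([[p['fx'],0,p['cx']],[0,p['fy'],p['cy']],[0,0,1.]])
def ray(p,uv):
    n=cv2.undistortPoints(np.array([[uv]],float),K(p),np.array(p['distortion']))[0,0]
    R=np.array(p['R']);t=np.array(p['t'])
    return -R.T@t, R.T@np.array([n[0],n[1],1.])
def atz(p,uv,z):
    o,d=ray(p,uv); return o+d*(z-o[2])/d[2]
def proj(p,X):
    R=np.array(p['R']);r,_=cv2.Rodrigues(R)
    return cv2.projectPoints(np.array(X,float).reshape(-1,1,3),r,np.array(p['t'],float),K(p),np.array(p['distortion']))[0][:,0]
def world(p,c): return np.array(p['R']).T@(np.array(c)-np.array(p['t']))
E
python3 - <<'E'
from h import *
a=shot('top');b=shot('scene')
cv2.imwrite('pics/a.png',a['pixels'][:,:,::-1]);cv2.imwrite('pics/b.png',b['pixels'][:,:,::-1])
for nm,p in(('top',a),('scene',b)):
  for t in('arbor','stone_arbor','rack','spindle','mouth'):
    try:
      for r in env.recognise(p,t)[:3]:
        w=world(p,r['centre']); print(nm,t,round(r['p'],2),w.round(3),proj(p,w).round())
    except Exception as e: print(nm,t,e)
print(env.current_clock(),env.pinch_z)
E
```

```text
top arbor 0.64 [ 0.559 -0.199  0.081] [[339. 186.]]
top stone_arbor 0.91 [ 0.539 -0.309  0.083] [[381. 193.]]
top stone_arbor 0.3 [ 0.724 -0.167  0.01 ] [[322. 134.]]
top rack 0.59 [ 0.546 -0.257  0.062] [[360. 192.]]
top rack 0.5 [0.288 0.334 0.004] [[140. 288.]]
top rack 0.47 [0.4   0.395 0.005] [[120. 247.]]
top spindle 0.63 [0.563 0.128 0.065] [[215. 185.]]
top spindle 0.62 [ 0.338 -0.083  0.069] [[296. 271.]]
top spindle 0.59 [0.34  0.253 0.008] [[170. 269.]]
top mouth 0.89 [0.564 0.133 0.07 ] [[213. 184.]]
top mouth 0.63 [ 0.34  -0.087  0.071] [[297. 270.]]
scene stone_arbor 0.83 [ 0.556 -0.307  0.09 ] [[161. 160.]]
scene rack 0.71 [ 0.589 -0.222  0.066] [[176. 183.]]
scene rack 0.52 [ 0.576 -0.199  0.089] [[184. 177.]]
scene spindle 0.91 [0.606 0.157 0.074] [[280. 241.]]
scene spindle 0.78 [ 0.374 -0.07   0.07 ] [[259. 160.]]
scene mouth 0.79 [0.603 0.152 0.073] [[279. 240.]]
scene mouth 0.58 [ 0.378 -0.07   0.071] [[259. 161.]]
0.6 0.0188
```

View pics/a.png

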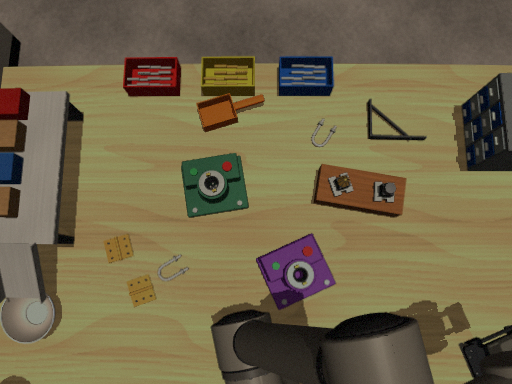

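View pics/b.png

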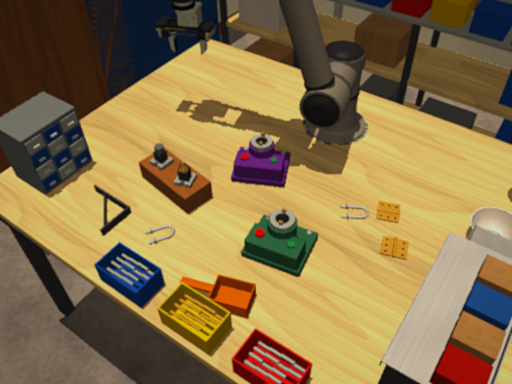

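The top view shows the cone arbor at pixel (342,183) in the rack, the stone arbor at (385,190), the green spindle's nose at (212,183) and the purple decoy at (300,274). The scene view agrees. Next I take wrist close-ups of the spindle and the arbor.

```bash
python3 - <<'E'
from h import *
env.move_pose([0.50,0.13,0.33],[np.pi,0,0]); 
p=shot('wrist','w1.png')
for t in('spindle','mouth'):
  for r in env.recognise(p,t)[:2]:
    w=world(p,r['centre']); print(t,round(r['p'],2),w.round(4),proj(p,w).round())
print('cam',(-np.array(p['R']).T@p['t']).round(3),np.array(p['R']).round(2).tolist())
import pickle;pickle.dump(p,open('w1.pkl','wb'))
env.move_pose([0.50,-0.2,0.30],[np.pi,0,0])
p=shot('wrist','w2.png')
for t in('arbor','stone_arbor','rack'):
  for r in env.recognise(p,t)[:2]:
    w=world(p,r['centre']); print(t,round(r['p'],2),w.round(4),proj(p,w).round())
pickle.dump(p,open('w2.pkl','wb'))
print(env.current_clock(),env.current_joint_pos())
E
```

```text
spindle 0.97 [0.5785 0.1331 0.0689] [[253.  96.]]
spindle 0.87 [ 0.4012 -0.0811  0.0615] [[407. 229.]]
mouth 0.91 [0.5787 0.137  0.0734] [[249.  96.]]
mouth 0.86 [ 0.4031 -0.08    0.0608] [[406. 228.]]
cam [0.576 0.129 0.487] [[-0.0, -1.0, 0.0], [-0.96, 0.0, 0.28], [-0.28, -0.0, -0.96]]
arbor 0.63 [ 0.5667 -0.2052  0.0811] [[262. 107.]]
stone_arbor 0.93 [ 0.553  -0.3069  0.0939] [[356. 121.]]
rack 0.69 [ 0.5614 -0.255   0.0682] [[305. 112.]]
4.6917 [-5.20849460e-01  3.21556730e-01  1.35105472e+00  1.30467262e-04
  1.46861613e+00  1.04820090e+00]
```

View pics/w1.png

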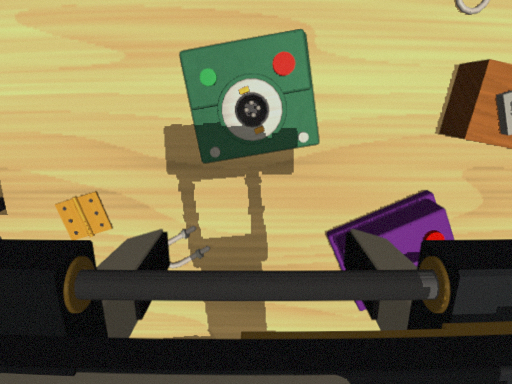

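View pics/w2.png

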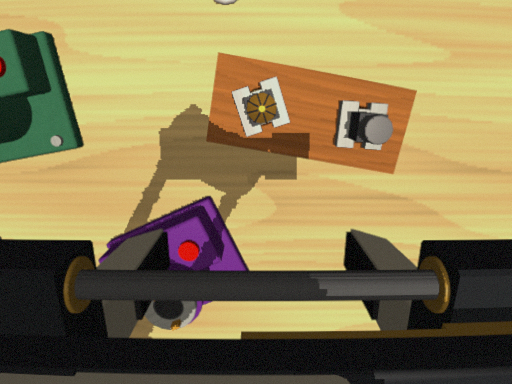

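w1 shows the green spindle's nose at about (252,108), with brass dogs at about (244,91) and (259,130). w2 shows the cone arbor at (262,108), turned. I'll enlarge both and measure.

```bash
python3 - <<'E'
from h import *
import pickle
p=pickle.load(open('w1.pkl','rb'));q=pickle.load(open('w2.pkl','rb'))
a=p['pixels'][65:150,205:300];b=q['pixels'][65:150,215:310]
im=np.hstack([cv2.resize(x,(0,0),fx=4.2,fy=4.2,interpolation=cv2.INTER_CUBIC) for x in(a,b)])
cv2.imwrite('pics/crop.png',im[:,:,::-1])
def masked(P,c,r,f):
    h=cv2.cvtColor(P['pixels'],cv2.COLOR_RGB2HSV).astype(int)
    m=f(h).astype(np.uint8); k=np.zeros_like(m); cv2.circle(k,c,r,1,-1); return m&k
# nose: low saturation bright
m=masked(p,(252,108),40,lambda h:(h[...,1]<60)&(h[...,2]>70))
n,l,s,_=cv2.connectedComponentsWithStats(m); i=1+s[1:,4].argmax()
c=max(cv2.findContours((l==i).astype(np.uint8),0,1)[0],key=cv2.contourArea)
W=np.array([atz(p,x[0],0.11)[:2] for x in cv2.convexHull(c).astype(float)],np.float32)
(ex,ey),ax,an=cv2.fitEllipse(W.reshape(-1,1,2)); print('nose',ex,ey,ax,an, cv2.minEnclosingCircle(W))
m=masked(p,(252,108),34,lambda h:(h[...,0]>15)&(h[...,0]<35)&(h[...,1]>110)&(h[...,2]>60))
n,l,s,ct=cv2.connectedComponentsWithStats(m)
D=[]
for i in range(1,n):
    if s[i,4]>10:
        w=atz(p,ct[i],0.119); D.append(w); print('dog',ct[i].round(1),s[i],w.round(4))
if len(D)>=2:
    d=D[0]-D[1]; print(np.arctan2(d[1],d[0]),np.hypot(d[0],d[1]),(D[0]+D[1])/2)
# flange
m=masked(q,(262,108),45,lambda h:(h[...,1]<60)&(h[...,2]>120))
c=max(cv2.findContours(m,0,1)[0],key=cv2.contourArea)
W=np.array([atz(q,x[0],0.079)[:2] for x in c.astype(float)],np.float32)
r=cv2.minAreaRect(W); print('flange',r)
cv2.imwrite('pics/m.png',m*255)
E
```

```text
nose 0.5635250806808472 0.1339438557624817 (0.06717195361852646, 0.06732568889856339) 115.04708099365234 ((0.5633993744850159, 0.13383930921554565), 0.03393620252609253)
dog [243.6  90. ] [239  86  10   8  56] [0.5842 0.1422 0.119 ]
dog [258.7 129.5] [254 126  10   8  54] [0.5426 0.1262 0.119 ]
0.3681622733177235 0.04464004064290999 [0.5634196  0.13420911 0.119     ]
flange ((0.5669413805007935, -0.20429526269435883), (0.051568541675806046, 0.051541123539209366), 18.297298431396484)
```

View pics/crop.png

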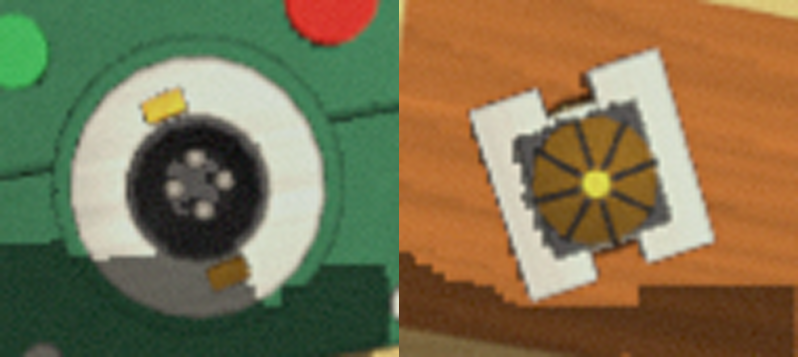

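Every size matches: nose 67 mm, dogs 44.6 mm apart, flange 51.5 mm square. The arbor is at (0.5669, -0.2043) with yaw 0.319, and the mouth is at (0.5634, 0.134) with dogs at 0.368 rad. Now the grasp.

```bash
python3 - <<'E'
from h import *
A=[np.pi,0,0.319]
for pos,yaw in(([.5669,-.2043,.084],.319),([.5634,.134,.2],.368)): print(env.solve_ik(pos,[np.pi,0,yaw]))
env.move_pose([.5669,-.2043,.17],A)
env.grip(0.62)
env.move_linear([.5669,-.2043,.084],speed=0.08)
f0=np.array(env.current_force()); print('f',f0.round(2))
env.grip(0.0,50)
print('w',env.current_gripper_width(),env.current_grasp_force())
env.move_linear([.5669,-.2043,.21],speed=0.12)
env.sleep(0.3)
print(np.array(env.current_force()).round(2),np.array(env.current_ft_torque()).round(3),env.current_position(),env.current_tcp_rot(),env.current_gripper_width(),env.current_clock())
shot('wrist','w3.png')
E
```

```text
[-4.73021147e-01  6.20300789e-01  1.48278297e+00 -4.44089210e-16
  1.03850890e+00  7.78775180e-01]
[ 1.01192336e-01  4.62225627e-01  1.41229082e+00 -4.44089210e-16
  1.26707621e+00  1.30398866e+00]
f [0.09 0.16 0.09]
w 0.32566076509091113 50.00042264146032
[-0.18  0.41 -4.49] [-0.01   0.005 -0.023] [ 0.56680469 -0.20424594  0.2096237 ] [-3.14111611e+00  4.38328454e-04  3.19005796e-01] 0.325256971665233 9.3667
```

View pics/w3.png

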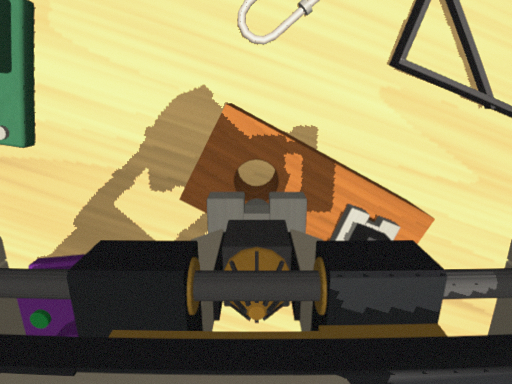

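The arbor is held, with a 29.9 mm opening and a weight of 4.5 N. The flange's front edge shows at row ~193, columns 207–306, with its slot at ~(256,203). I'll use that edge to check how the arbor sits in the hand.

```bash
python3 - <<'E'
from h import *
p=shot('wrist')
P=np.array(env.current_position());z=P[2]+env.pinch_z-.038+.014
c,s=np.cos(.319),np.sin(.319);R=np.array([[c,-s],[s,c]])
pts=[(.026,.026),(.026,-.026),(.026,.00665),(.026,-.00665),(.018,.00665),(.018,-.00665)]
X=[[*(P[:2]+R@np.array(k)),z] for k in pts]
uv=proj(p,X); print(uv.round(1).tolist())
im=p['pixels'][180:250,195:320]
im=cv2.resize(im,(0,0),fx=6,fy=6,interpolation=cv2.INTER_NEAREST).copy()
for u,v in uv: cv2.circle(im,(int((u+.5-195)*6),int((v+.5-180)*6)),4,(255,0,0),1)
cv2.imwrite('pics/c3.png',im[:,:,::-1])
E
```

```text
[[204.5, 199.0], [306.0, 199.0], [242.3, 199.0], [268.3, 199.0], [242.5, 213.7], [268.1, 213.7]]
```

View pics/c3.png

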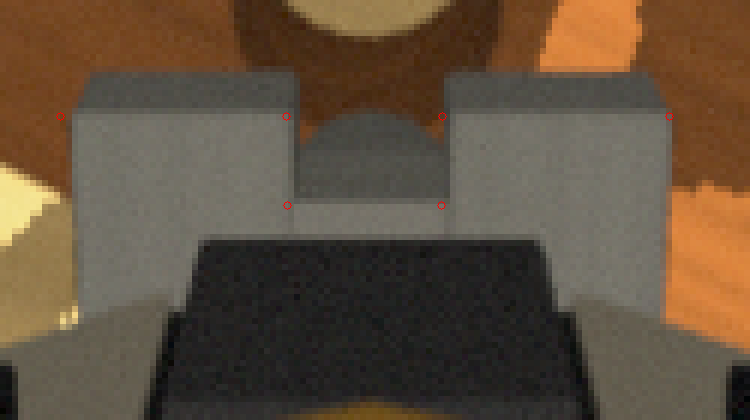

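Predicted and observed edges agree to about 0.5 mm, so the camera is biased about 0.5 mm towards -y. I use mouth y of about 0.1347. Next I carry the arbor over and lower it while watching the force.

```bash
cat >> h.py <<'E'
HOME=.110+.0188-.0376+.0188-.0002  # placeholder, fixed below
HOME=.110+.038-env.pinch_z         # TCP z when home
F=lambda: np.array(env.current_force())
def down(xy,yaw,h0,h1,f0,lim,step=.001,lat=4.,speed=.03):
    """lower from h0 to h1 (m above home) until the upward force exceeds lim"""
    h=h0
    while h>h1+1e-6:
        h=max(h-step,h1)
        env.move_linear([xy[0],xy[1],HOME+h],[np.pi,0,yaw],speed=speed)
        f=F()-f0
        if f[2]>lim or np.hypot(f[0],f[1])>lat: break
    z=env.current_position()[2]-HOME
    print('h cmd %.1f act %.1f mm'%(h*1e3,z*1e3),'f',f.round(1),'tau',np.array(env.current_ft_torque()).round(2),'t',round(env.current_clock(),1))
    return h,f
E
python3 - <<'E'
from h import *
xy=[.5632,.1347];yaw=.368
env.move_linear([.5632,.1347,.21],[np.pi,0,yaw],speed=.18)
env.sleep(.2); f0=F(); np.save('f0.npy',f0); print(f0.round(2),HOME,env.current_position())
env.move_linear([*xy,HOME+.058],speed=.1)
h,f=down(xy,yaw,.058,.016,f0,4,step=.004,speed=.05)
if h<.0161: h,f=down(xy,yaw,h,.0092,f0,5)
shot('wrist','w4.png')
print(env.current_position())
E
```

```text
[-0.    0.09 -5.77] 0.12919999999999998 [0.56329546 0.13421426 0.21002101]
h cmd 16.0 act 15.9 mm f [-1.1 -0.4  0.2] tau [ 0.04 -0.03  0.04] t 14.8
h cmd 9.2 act 9.1 mm f [0.4 0.1 0.7] tau [-0.    0.01 -0.01] t 16.6
[0.56316841 0.13470737 0.13837187]
```

At 9.2 mm with no resistance, the slots are already over the dogs (their tops are at 12 mm). Next I press through the catch.

```bash
python3 - <<'E'
from h import *
f0=np.load('f0.npy'); xy=[.5632,.1347]
h,f=down(xy,.368,.0092,-.001,f0,28,lat=8)
env.sleep(.3); print((F()-f0).round(1),env.current_position(),env.current_gripper_width())
E
```

```text
h cmd -1.0 act -0.1 mm f [-3.9 -1.5 11.9] tau [-0.12  0.9  -0.02] t 19.4
[-4.4 -0.6 12.2] [0.56315417 0.1347092  0.12910972] 0.32516247943046295
```

```bash
python3 - <<'E'
from h import *
f0=np.load('f0.npy'); xy=[.5632,.1347]
h,f=down(xy,.368,-.001,-.004,f0,28,lat=12,step=.0007)
env.sleep(.2); print((F()-f0).round(1),env.current_position())
env.move_linear([*xy,HOME],speed=.03);env.sleep(.2);print((F()-f0).round(1))
p=shot('wrist','w5.png'); s=shot('scene')
cv2.imwrite('pics/s5.png',cv2.resize(s['pixels'][170:280,220:340],(0,0),fx=5,fy=5,interpolation=cv2.INTER_CUBIC)[:,:,::-1])
E
```

```text
h cmd -3.8 act -0.1 mm f [-11.9  -2.4  29.5] tau [-0.26  2.13 -0.  ] t 20.7
[-11.6  -1.7  29.7] [0.5632398  0.13472453 0.12907081]
[-0.2 -0.4  6.2]
```

View pics/w5.png

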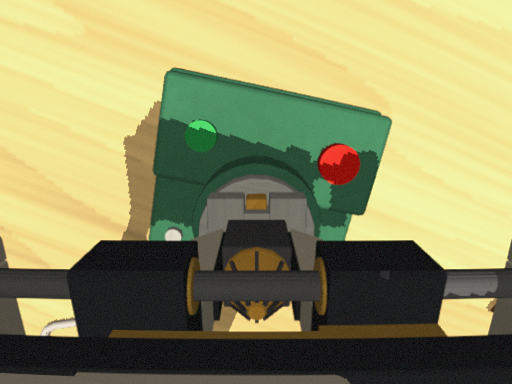

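It stopped hard at TCP height -0.1 mm under 29 N. The dog sits in the slot at (256,203), and the flange has not slipped in the hand. I release, lift clear and check.

```bash
python3 - <<'E'
from h import *
xy=[.5632,.1347]
env.grip(0.62); env.sleep(.2); print(F().round(2))
env.move_linear([*xy,.25],speed=.1)
env.move_linear([.50,.13,.33],[np.pi,0,0],speed=.2)
p=shot('wrist'); s=shot('scene')
L=cv2.resize(p['pixels'][65:150,205:300],(400,358),interpolation=cv2.INTER_CUBIC)
Rr=cv2.resize(s['pixels'][190:280,235:335],(398,358),interpolation=cv2.INTER_CUBIC)
cv2.imwrite('pics/end.png',np.hstack([L,Rr])[:,:,::-1])
h=cv2.cvtColor(p['pixels'],cv2.COLOR_RGB2HSV)
print(proj(p,[[.5632,.1347,.183],[.5632,.1347,.191]]).round(1)-[[205,65]],env.current_clock(),env.current_force())
E
```

```text
[ 0.73  0.06 -0.08]
[[45.6 47.6]
 [45.4 48. ]] 24.425 [ 0.31530854  0.08793213 -0.34353968]
```

View pics/end.png

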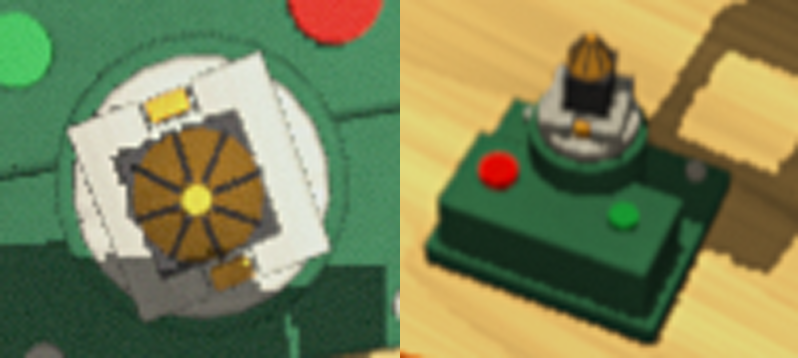

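The end view shows both dogs inside the slots and the flange flat on the nose. The tip is at crop pixel (197,200), matching the home projection, and the robot is clear.

```bash
python3 -c "
from rig import env
print(env.close_job())"
```

```text
the job is handed in; nothing more can be done
None
```

The cone arbor is in the green spindle, both slots over the dogs, pressed home against the hard stop with at most about 30 N, and released; I handed the job in at about 24 s on the robot's clock, and the verdict was not reported.

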